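# Snap the lid home on the weight box

### The job

The white box of brass weights on the black foam pad is open and its loose blue lid lies on the desk. Put the lid on the box the right way up and press it down wherever it still stands high until both ends have snapped fully home and the lid sits level on the rim; push only as hard as that needs, never above about 30 N, so that the box is not rammed down into its foam, and let go. Leave the dropper bottle, the beaker and the grey gauge standing where they are.

Things in the scene. Friction and masses are not known exactly. Their poses are not given: they have to be found in the camera images.
- tub: Open white plastic box holding three brass weights (all below its rim), 84 x 144 x 60 mm (its own x, y, z), walls 3 mm; origin at the centre of its underside, z up, y along its length. It stands on the foam pad and cannot slide sideways. On each long side, at y = +52 and -52 mm and 8 mm below the rim, a sprung steel catch bar stands out 3.3 mm.
- tub_rim (a point): Centre of the box's mouth, level with the rim top, 60 mm above the box's origin; axes as the box. A lid laid on the box first rests on the four catches some 8 to 9 mm above home. Each end (one pair of catches) then needs roughly 8 to 16 N to snap down and is then held. If only one long side goes home (lid tilted), press the high side, 34 mm off the lid's centre line.
- foam_pad: Black foam pad under the box, 112 x 172 x 40 mm, fixed to the desk, turned as the box; origin at the centre of its underside. Soft: the box sinks straight down by roughly 0.65 mm per N pressed (not exactly known), bottoms after about 30 mm and springs back; it must never be pressed in by more than 22 mm (about 33 N).
- lid: Loose blue plastic lid, 97 x 154 mm (its own x, y), 0.11 to 0.2 kg, lying right way up. Origin at the centre of its skirt's lower edge, z up, y along its length. Skirt 15 mm deep under a 4 mm top plate (upper face at 19 mm). Skirt clears the box by 3.5 mm a side in x (snap beads at its lower edge: 1.3 mm), 1.8 mm in y. Home: origin 45 mm above the box's, long axes in line, either way round.
- lid_end_a (a point): Point on the lid's top face, 52 mm from its centre toward its +y end, marked by a grey disc 28 mm across: press here, straight above one pair of catches. Home: 4 mm above the rim, 64 mm above the box's origin.
- lid_end_b (a point): The same at the -y end of the lid.
- lid_grip (a point): Inside the blue grip block on top of the lid: 24 mm wide (lid x), 60 mm long (lid y), rising from 19 to 46 mm above the lid's origin. This point is on the lid's axis, 41 mm above its origin (22 mm above the top face): where the TCP may be to pinch the block along the lid's x. Axes as the lid.
- dropper: Bystander: amber dropper bottle with black top, 34 mm across, 103 mm high, upright; origin at the centre of its underside, z up.
- glass: Bystander: clear beaker, 65 mm across, 87 mm high, upright; origin at the centre of its underside, z up.
- gauge: Bystander: grey hand-held coating gauge lying flat, 102 x 54 x 27 mm; origin at the centre of its underside.

How it is judged:
By the outcome, as a careful person would: the job done as asked, in the order asked, and still so for the second after the job is handed in, with the robot touching nothing.
It also fails if it takes over 67 s, if anything falls off the work surface, if the arm or the gripper's body presses on something with over 40 N, if the wrist force passes 120 N, or if a joint passes its speed limit or range.

### The arm

A 6-joint arm with a two-finger parallel gripper is mounted at the origin on a cart in front of the work surface, level with it; the furniture and walls round the work are solid. World frame = base frame: x ahead of the robot, y to its left, z up, the work surface at z = 0. Lengths are in m, angles in rad, forces in N, time in s.
With the tool pointing down it reaches from about 0.35 to 0.975 m from the base axis. Payload 4.9 kg.
Tool frame: the origin (TCP) lies between the finger pads, 19 mm behind the fingertips; this is the grasp point; z points along the fingers, y is the line along which they close (so a half turn about z gives the same grasp; the last joint's range is limited). The gripper opens to 85 mm and grips with 20 to 120 N. Pads are 22 mm wide; open, the fingers measure 114 mm over their backs; the gripper's body (76 mm by 85 mm) begins 54 mm behind the grasp point. The pads swing forward as they close: fully open they stand 13 mm farther back than shut.
Start: joints at [-1.465, 0.053, 1.613, -0, 1.476, -0.119], TCP at [0.139, -0.609, 0.25] pointing down, gripper open.
Joint ranges: [-3.01, 3.01], [-1.01, 2.22], [0.06, 2.58], [-1.02, 4.17], [0.09, 2.62], [-3.14, 3.14]. Speed limits (rad/s): [2.57, 2.57, 3.14, 3.14, 3.14, 3.14].

### API

Orientations are given as a rotation vector (axis times angle).
In Python, from station import status, imaging, order gives the robot as it stands.
- The arm moves only by the tool arm_command, never from a script. Its argument "increments" is a list of rows, each an object with "slide": the shift along the tool's x, y, z in m, a list of three; "spin": the turn about the tool's z in degrees; "gripper": the opening, from -1 (shut) to 1 (fully open). In form: [{"slide": [x, y, z], "spin": spin, "gripper": gripper}, ...]. A call has 1 to 8 rows; each row is the pose to reach, as a shift and turn from the pose commanded when the call began, along the tool's axes at that moment; what a row does not reach only later rows make up. A row lasts 1/12 s, in which the tool goes at most 41.7 mm and 7.16 degrees, less where a joint would pass 70% of its speed; a pose out of reach is approached as far as the arm can. A call with a gripper value outside its range is refused whole. The fingers move at their own pace and stop on an object; "newtons" is the grip in N (left out, the last holds). Time passes only in rows, so rows that repeat a pose let the fingers close. It gives the time, the measured TCP pose, the force, the opening and the grip force at its end, in the units of the state.
- status.get_obs(): the state, without advancing time (a new reading comes with each control period).
- imaging.get_image(name): name is "side" or "top"; returns a dict with "frame" (384x512x3 uint8, red, green, blue), "vfov" (degrees; the focal length in pixels is half the picture's height over the tangent of half this angle, whatever the lens; pixels are square), "cx", "cy" (the principal point, pixels), "k1" (the pictures are not rectified: a ray, as slopes to the right and down, at radius r is drawn at 1 + k1 r^2 times it, then the intrinsics apply), "view" (4x4, takes a point from world to camera coordinates). Camera axes: x right, y up, looking along -z (the intrinsics and any distortion apply to the point x, -y, -z); pixel columns grow to the right and rows downward; lengths in m; the calibration is good to about 2 mm. A picture is of the moment at which its call begins. There is no depth.
- order.finish_job(): hands the job in; it is judged then, once.
The state is a dict: "t": time; "q": joint angles; "dq": joint speeds; "effort": joint torques, N m; "tool_pos": TCP position; "tool_rot": TCP orientation; "contact_force": force on the tool from outside, world axes, zero at the start; "wrist_torque": the same for the moment, N m; "opening": finger opening in m; "grip_force": force on a finger pad.
Only numpy, scipy, OpenCV 4.12 (cv2) and the standard library are available. Lean on these libraries where they do the work, as an engineer would, in place of code of your own. Each camera call takes 0.05 s, during which the arm holds its last target. There are 200 camera calls.

## Working session

There is one attempt and no reset: what is moved stays moved. The work goes in short steps, Python scripts to look and compute and a tool call to move; the robot and the scene stay as the last step left them, time stands still between calls to the robot, and variables do not carry over. Pictures are saved under pics/ and viewed, at most 10 in all, crops included, and the job is handed in when it is done.

Besides the shell and the picture viewer there is one more tool, called after "Request:" by a JSON object that holds its "method" and its "body". arm_command: Moves the arm, as the interface text tells. Its arguments: {"type":"object","properties":{"increments":{"type":"array","items":{"type":"object","properties":{"slide":{"type":"array","items":{"type":"number"}},"spin":{"type":"number"},"gripper":{"type":"number"}}}},"newtons":{"type":"number"}},"required":["increments"]}

```bash
mkdir -p pics; cat > h.py <<'E'
import numpy as np, cv2
from station import status, imaging, order
def grab(n,save=None):
    d=imaging.get_image(n)
    if save: cv2.imwrite(f'pics/{save}.png',d['frame'][:,:,::-1])
    return d
def K(d):
    H=d['frame'].shape[0]; f=H/2/np.tan(np.radians(d['vfov'])/2)
    return np.array([[f,0,d['cx']],[0,f,d['cy']],[0,0,1.]]), np.array([d['k1'],0,0,0.])
def rays(d,px):
    k,D=K(d); n=cv2.undistortPointsIter(np.array(px,float).reshape(-1,1,2),k,D,None,None,(3,50,1e-10)).reshape(-1,2)
    V=np.array(d['view']); c=-V[:3,:3].T@V[:3,3]
    r=np.c_[n[:,0],-n[:,1],-np.ones(len(n))]@V[:3,:3]
    return c,r
def onz(d,px,z):
    c,r=rays(d,px); return c+r*((z-c[2])/r[:,2])[:,None]
def proj(d,P):
    k,D=K(d); V=np.array(d['view']); p=np.atleast_2d(P)@V[:3,:3].T+V[:3,3]
    return cv2.projectPoints(p*[1,-1,-1],np.zeros(3),np.zeros(3),k,D)[0].reshape(-1,2)
def tri(d1,p1,d2,p2):
    c1,r1=rays(d1,[p1]);c2,r2=rays(d2,[p2])
    A=np.c_[r1[0],-r2[0]]; t=np.linalg.lstsq(A,c2-c1,rcond=None)[0]
    a=c1+t[0]*r1[0]; b=c2+t[1]*r2[0]; return (a+b)/2,np.linalg.norm(a-b)
E
python3 - <<'E'
from h import *
a=grab('top','top0');b=grab('side','side0')
for d in(a,b): print(d['vfov'],d['cx'],d['cy'],d['k1'],np.round(d['view'],3).tolist())
s=status.get_obs(); print(s)
E
```

```text
52.602009206076744 258.90497137368556 190.93716594135432 -0.12453266859354549 [[0.02, -1.0, 0.004, -0.01], [0.997, 0.021, 0.081, -0.496], [-0.081, 0.002, 0.997, -1.56], [0.0, 0.0, 0.0, 1.0]]
53.98930974005637 255.76920809307018 195.9833397589909 -0.003533745130978055 [[-0.773, -0.635, -0.012, 0.352], [0.448, -0.559, 0.698, -0.292], [-0.45, 0.534, 0.716, -0.957], [0.0, 0.0, 0.0, 1.0]]
{'t': 0.1, 'q': array([-1.46496187e+00,  5.33025988e-02,  1.61418575e+00, -2.14469611e-05,
        1.47599669e+00, -1.19016737e-01]), 'dq': array([-0.00034001, -0.00108179, -0.00311139,  0.00176482, -0.00098847,
        0.00017588]), 'effort': array([-4.32122115e-04, -3.94904745e+01, -3.71365142e+01, -1.08518539e-04,
        3.91841138e-03, -9.24065006e-06]), 'tool_pos': array([ 0.13927804, -0.60872913,  0.24886128]), 'tool_rot': array([-3.11987856e+00, -3.52242749e-01,  1.39330678e-05]), 'contact_force': array([ 0.35543003,  0.20236767, -0.91595342]), 'wrist_torque': array([-0.01298501, -0.00579918, -0.00473403]), 'grip_force': 0.0, 'opening': 0.08514860549188769}
```

View pics/top0.png

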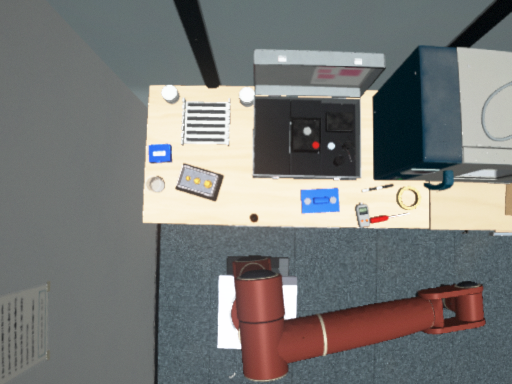

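View pics/side0.png

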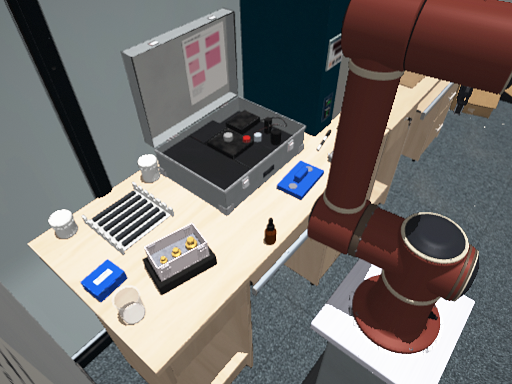

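The top view shows the lid at about (320,201), the box at (199,182), the dropper at (254,217), the beaker at (157,184) and the gauge at (363,215). The side view shows the same: lid (301,180), box (178,253), dropper (270,232).

```bash
python3 - <<'E'
from h import *
a=grab('top');b=grab('side')
def crop(d,x,y,w,h,s): return cv2.resize(d['frame'][y:y+h,x:x+w,::-1],None,fx=s,fy=s,interpolation=cv2.INTER_CUBIC)
m=np.vstack([np.hstack([crop(a,165,155,66,50,6),crop(a,290,178,66,50,6)]),np.hstack([crop(b,140,220,80,75,5)[:300,:396],crop(b,268,155,80,75,5)[:300,:396]])])
cv2.imwrite('pics/c1.png',m); print(m.shape)
def comps(d,mask):
    n,l,s,c=cv2.connectedComponentsWithStats(mask.astype(np.uint8)); 
    return [(i,s[i].tolist(),c[i].round(1).tolist()) for i in range(1,n) if s[i][4]>25],l
for d,nm in((a,'top'),(b,'side')):
    h=cv2.cvtColor(d['frame'],cv2.COLOR_RGB2HSV)
    c,l=comps(d,(h[...,0]>100)&(h[...,0]<125)&(h[...,1]>150)&(h[...,2]>70))
    print(nm,c)
    for i,s,ce in c:
        if nm=='top' and 300<ce[0]<340:
            pts=np.argwhere(l==i)[:,::-1].astype(np.float32)
            P=onz(d,pts,0.019)[:,:2].astype(np.float32)
            print('lid rect@.019',cv2.minAreaRect(P))
for nm,p,z in(('lid',(320,201),.019),('box',(199,182),.1),('dropper',(254,217.5),.1),('beaker',(157,184),.087),('gauge',(363,215),.027)): print(nm,onz(a,[p],z).round(3))
E
```

```text
(600, 792, 3)
top [(17, [149, 145, 22, 17, 286], [159.6, 152.9]), (24, [301, 189, 38, 23, 694], [319.8, 200.2])]
lid rect@.019 ((0.4631785452365875, -0.2482927143573761), (0.09033852815628052, 0.14873865246772766), 4.066070556640625)
side [(1, [278, 161, 46, 38, 901], [300.0, 179.6]), (2, [81, 260, 46, 42, 900], [104.0, 280.6])]
lid [[ 0.46  -0.249  0.019]]
box [[0.519 0.233 0.1  ]]
dropper [[0.387 0.017 0.1  ]]
beaker [[0.509 0.401 0.087]]
gauge [[ 0.406 -0.425  0.027]]
```

View pics/c1.png

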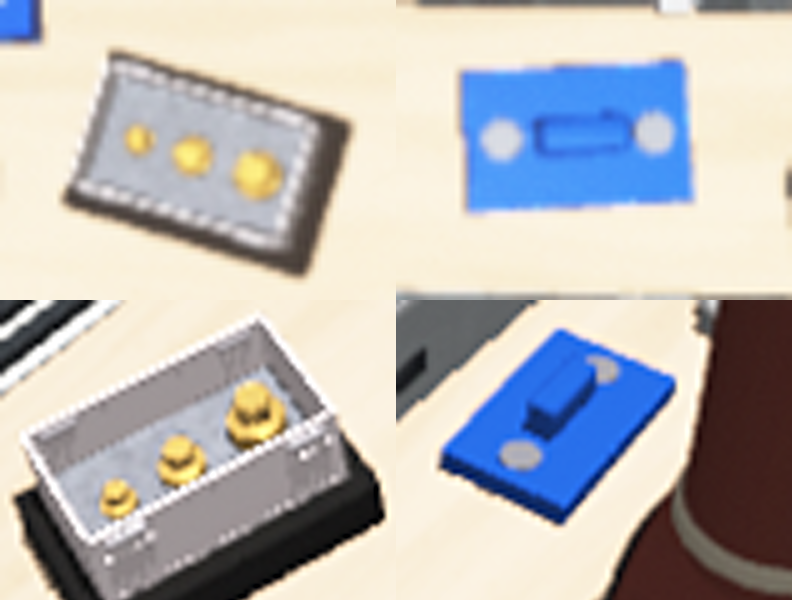

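```bash
cat >> h.py <<'E'
def discs(d,hull_roi):
    # centroids of grey discs inside roi (x,y,w,h)
    x,y,w,h=hull_roi; f=d['frame'][y:y+h,x:x+w]; hs=cv2.cvtColor(f,cv2.COLOR_RGB2HSV)
    blue=((hs[...,0]>100)&(hs[...,0]<125)&(hs[...,1]>130)).astype(np.uint8)
    cs=max(cv2.findContours(blue,cv2.RETR_EXTERNAL,cv2.CHAIN_APPROX_NONE)[0],key=cv2.contourArea)
    H=np.zeros_like(blue); cv2.drawContours(H,[cv2.convexHull(cs)],-1,1,-1); H=cv2.erode(H,np.ones((3,3)))
    # soft weights: fraction of grey = 1-sat ratio
    wgt=np.where(H>0,np.clip((200-hs[...,1].astype(float))/150,0,1),0)
    n,l,s,c=cv2.connectedComponentsWithStats((wgt>.15).astype(np.uint8)); out=[]
    for i in range(1,n):
        if s[i][4]>12:
            v,u=np.nonzero(l==i); ww=wgt[v,u]; out.append(((u@ww/ww.sum()+x),(v@ww/ww.sum()+y),s[i][4]))
    return out
def whites(d,roi,lo=175,sat=28):
    x,y,w,h=roi; f=d['frame'][y:y+h,x:x+w]; hs=cv2.cvtColor(f,cv2.COLOR_RGB2HSV)
    v,u=np.nonzero((hs[...,1]<sat)&(hs[...,2]>lo)); return np.c_[u+x,v+y]
E
python3 - <<'E'
from h import *
a=grab('top');b=grab('side')
da=discs(a,(290,178,66,50));db=discs(b,(268,155,62,60)); print(da,db)
da.sort();db.sort()
# top left = +y ; side left-bottom?
for p in da[:9]:
  for q in db:
    P,e=tri(a,p[:2],b,q[:2]); 
    if e<.02: print(P.round(4),round(e,4))
for nm,d,roi in(('top',a,(165,155,66,50)),('side',b,(140,220,80,75))):
    w=whites(d,roi); P=onz(d,w,.1); print(nm,len(w),cv2.minAreaRect(P[:,:2].astype(np.float32)))
    im=np.zeros(d['frame'].shape[:2],np.uint8); im[w[:,1],w[:,0]]=255
    x,y,ww,h=roi; cv2.imwrite(f'pics/m_{nm}.png',cv2.resize(im[y:y+h,x:x+ww],None,fx=5,fy=5,interpolation=0))
A=cv2.imread('pics/m_top.png');B=cv2.imread('pics/m_side.png');o=np.zeros((375,740,3),np.uint8);o[:250,:330]=A;o[:,340:740]=B;cv2.imwrite('pics/m.png',o)
E
```

```text
[(np.float64(307.56336114884533), np.float64(202.39239278090432), np.int32(191)), (np.float64(332.52411379887417), np.float64(199.70698311273392), np.int32(62))] [(np.float64(309.21596244131456), np.float64(168.32449599558134), np.int32(30)), (np.float64(292.4723228995058), np.float64(185.59258649093906), np.int32(49))]
[ 0.4557 -0.1971  0.0177] 0.0059
[ 0.4648 -0.3023  0.0167] 0.0034
top 943 ((0.5163142085075378, 0.2405087798833847), (0.16458651423454285, 0.254966676235199), 1.5289567708969116)
side 1298 ((0.4980822801589966, 0.2669277489185333), (0.2170020192861557, 0.24287451803684235), 43.29018783569336)
```

View pics/m.png

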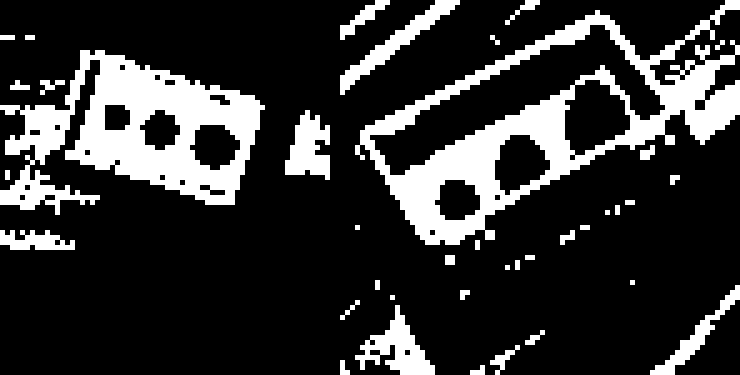

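```bash
cat >> h.py <<'E'
def prof_line(img,p,q,half=2.6,n=40,thr=None,trim=.1):
    """Fit line to bright ridge between rough px ends p,q."""
    p=np.array(p,float);q=np.array(q,float);t=(q-p)/np.linalg.norm(q-p);nn=np.array([-t[1],t[0]])
    s=np.arange(-half,half+.01,.2); pts=[]
    for f in np.linspace(trim,1-trim,n):
        c=p+f*(q-p); xy=(c+s[:,None]*nn).astype(np.float32)
        v=cv2.remap(img.astype(np.float32),xy[:,0].copy(),xy[:,1].copy(),cv2.INTER_LINEAR).ravel()
        i=v.argmax(); th=v[i]-18 if thr is None else thr; w=np.clip(v-th,0,None)*(abs(s-s[i])<1.3)
        if w.sum()>0: pts.append(c+nn*(s@w/w.sum()))
    pts=np.array(pts,np.float32); L=cv2.fitLine(pts,cv2.DIST_HUBER,0,.01,.01).ravel()
    r=(pts-L[2:])@np.array([-L[1],L[0]]); return L,np.median(abs(r))
def inter(L,M):
    t=np.linalg.solve(np.c_[L[:2],-M[:2]],M[2:]-L[2:]); return L[2:]+t[0]*L[:2]
def quad(d,C,ch=2,**k):
    im=d['frame'][...,ch]
    for _ in range(2):
        Ls=[prof_line(im,C[i],C[(i+1)%4],**k) for i in range(4)]
        C=[inter(Ls[i-1][0],Ls[i][0]) for i in range(4)]
    return np.array(C),[round(float(l[1]),2) for l in Ls]
E
python3 - <<'E'
from h import *
a=grab('top');b=grab('side')
m=lambda x,y,s,ox,oy:((x+.5)/s-.5+ox,(y+.5)/s-.5+oy)
Ca=[m(110,65,6,165,155),m(312,122,6,165,155),m(280,242,6,165,155),m(78,185,6,165,155)]
Cb=[m(28,138,5,140,220),m(260,20,5,140,220),m(335,114,5,140,220),m(95,240,5,140,220)]
for d,C in((a,Ca),(b,Cb)):
    C,r=quad(d,C); print(C.round(2).tolist(),r)
    P=onz(d,C,.1); print(P[:,:2].round(4).tolist(),'mean',P.mean(0).round(4),'sides',np.linalg.norm(P-np.roll(P,-1,0),axis=1).round(4))
    for i in range(4):
        e=(P[(i+1)%4]-P[i])[:2]; print(round(np.degrees(np.arctan2(e[1],e[0])),2),end=' ')
    print()
    if d is a: CA=C
    else: CB=C
for i in range(4):
    print([ (T[0].round(4).tolist(),round(T[1],4)) for T in [tri(a,CA[i],b,CB[(i+k)%4]) for k in range(4)] if T[1]<.03])
E
```

```text
[[181.86000061035156, 166.1999969482422], [214.91000366210938, 179.1699981689453], [209.80999755859375, 194.9199981689453], [175.0399932861328, 180.47999572753906]] [0.69, 0.12, 0.84, 0.46]
[[0.5798, 0.3029], [0.5314, 0.172], [0.4699, 0.1899], [0.5233, 0.3275]] mean [0.5261 0.248  0.1   ] sides [0.1395 0.0641 0.1476 0.0616]
-110.26 163.77 68.79 -23.52 
[[143.7100067138672, 246.24000549316406], [191.72999572753906, 222.22999572753906], [206.49000549316406, 241.63999938964844], [157.0500030517578, 267.6499938964844]] [0.04, 0.09, 0.12, 0.06]
[[0.5832, 0.3051], [0.5448, 0.1688], [0.4657, 0.1911], [0.5047, 0.3265]] mean [0.5246 0.2479 0.1   ] sides [0.1416 0.0822 0.1409 0.0814]
-105.74 164.27 73.95 -15.21 
[([0.5809, 0.3042, 0.101], np.float64(0.0039))]
[([0.5326, 0.1731, 0.1128], np.float64(0.0072))]
[([0.4693, 0.1897, 0.0957], np.float64(0.0022))]
[([0.5204, 0.3259, 0.0844], np.float64(0.013)), ([0.5228, 0.321, 0.1678], np.float64(0.0205))]
```

Request:
{"method": "arm_command", "body": {"increments": [{"slide":[0.05,-0.035,0],"spin":-7,"gripper":0.3},{"slide":[0.09,-0.063,0],"spin":-14,"gripper":0.3},{"slide":[0.12,-0.085,0],"spin":-21,"gripper":0.3},{"slide":[0.15,-0.106,0],"spin":-28,"gripper":0.3},{"slide":[0.18,-0.127,0],"spin":-35,"gripper":0.3},{"slide":[0.21,-0.149,0],"spin":-42,"gripper":0.3},{"slide":[0.24,-0.17,0],"spin":-49,"gripper":0.3},{"slide":[0.27,-0.191,0],"spin":-56,"gripper":0.3}], "newtons": 60}}

```text
t: 1.07
tool_pos: [0.361, -0.361, 0.2503]
tool_rot: [2.585, 1.784, 0.0]
contact_force: [0.7, -0.1, 0.3]
opening: 0.0555
grip_force: 0.0
```

```bash
cat >> h.py <<'E'
from scipy.spatial.transform import Rotation as Ro
def go(x,y,z,yang):
    "slide & spin to reach TCP x,y,z with tool-y at world angle yang (deg)"
    s=status.get_obs(); R=Ro.from_rotvec(s['tool_rot']).as_matrix()
    a=np.degrees(np.arctan2(R[1,1],R[0,1])); 
    print('pos',s['tool_pos'].round(4),'yang',a.round(2),'tilt',R[2].round(4),'F',s['contact_force'].round(1),'M',s['wrist_torque'].round(2),'open',round(s['opening'],4),'t',round(s['t'],2))
    print('slide',(R.T@(np.array([x,y,z])-s['tool_pos'])).round(4),'spin',round(-((yang-a+180)%360-180),2))
E
python3 -c "
from h import *
go(.4603,-.2497,.10,4.6)"
```

```text
pos [ 0.361  -0.361   0.2503] yang -20.77 tilt [-3.e-04  9.e-04 -1.e+00] F [ 0.7 -0.1  0.3] M [-0.01 -0.03 -0.  ] open 0.0555 t 1.07
slide [0.1393 0.0532 0.1503] spin -25.37
```

Request:
{"method": "arm_command", "body": {"increments": [{"slide":[0.025,0.01,0.02],"spin":-5,"gripper":0.2},{"slide":[0.05,0.02,0.045],"spin":-10,"gripper":0.2},{"slide":[0.08,0.03,0.07],"spin":-15,"gripper":0.2},{"slide":[0.11,0.042,0.095],"spin":-20,"gripper":0.2},{"slide":[0.135,0.05,0.12],"spin":-25.4,"gripper":0.2},{"slide":[0.139,0.053,0.14],"spin":-25.4,"gripper":0.2},{"slide":[0.139,0.053,0.15],"spin":-25.4,"gripper":0.2},{"slide":[0.139,0.053,0.15],"spin":-25.4,"gripper":0.2}]}}

```text
t: 1.73
tool_pos: [0.458, -0.251, 0.0972]
tool_rot: [-2.133, -2.3, 0.001]
contact_force: [0.0, 0.2, -0.6]
opening: 0.0515
grip_force: 0.0
```

```bash
python3 -c "
from h import *
go(.4603,-.2497,.041,4.6)
b=grab('side'); f=b['frame'][130:230,230:350,::-1]; cv2.imwrite('pics/g1.png',cv2.resize(f,None,fx=5,fy=5))"
```

```text
pos [ 0.458  -0.251   0.0972] yang 4.32 tilt [ 0.0034 -0.0043 -1.    ] F [ 0.   0.2 -0.6] M [-0.03 -0.02 -0.01] open 0.0515 t 1.73
slide [0.0009 0.0027 0.0562] spin -0.28
```

View pics/g1.png

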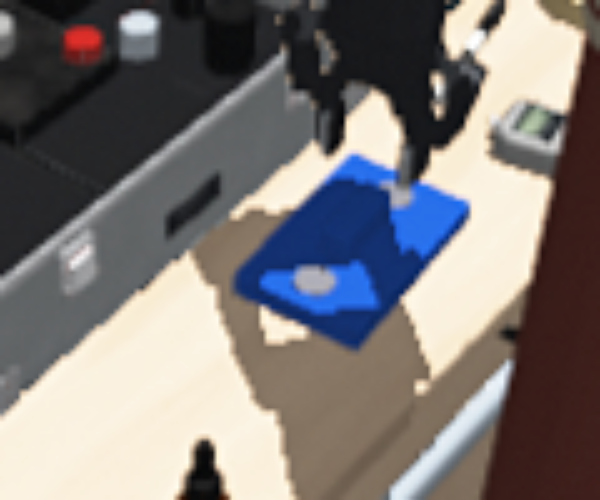

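The fingers (crop (330,130) and (410,165)) straddle the grip block of the lid, with the far disc behind the near finger. It is aligned, so I descend.

Request:
{"method": "arm_command", "body": {"increments": [{"slide":[0.001,0.001,0.015],"spin":-0.3,"gripper":0.2},{"slide":[0.001,0.001,0.03],"spin":-0.3,"gripper":0.2},{"slide":[0.001,0.001,0.042],"spin":-0.3,"gripper":0.2},{"slide":[0.001,0.001,0.05],"spin":-0.3,"gripper":0.2},{"slide":[0.001,0.001,0.055],"spin":-0.3,"gripper":0.2},{"slide":[0.001,0.001,0.058],"spin":-0.3,"gripper":0.2},{"slide":[0.001,0.001,0.058],"spin":-0.3,"gripper":0.2},{"slide":[0.001,0.001,0.058],"spin":-0.3,"gripper":0.2}]}}

```text
t: 2.45
tool_pos: [0.4607, -0.2516, 0.0425]
tool_rot: [2.131, 2.308, 0.0]
contact_force: [-0.7, 0.3, 0.4]
opening: 0.0514
grip_force: 0.0
```

Request:
{"method": "arm_command", "body": {"increments": [{"slide":[0,0,0],"spin":0,"gripper":-0.2},{"slide":[0,0,0],"spin":0,"gripper":-0.5},{"slide":[0,0,0],"spin":0,"gripper":-0.7},{"slide":[0,0,0],"spin":0,"gripper":-0.7},{"slide":[0,0,0],"spin":0,"gripper":-0.7},{"slide":[0,0,0],"spin":0,"gripper":-0.7},{"slide":[0,0,0],"spin":0,"gripper":-0.7},{"slide":[0,0,0],"spin":0,"gripper":-0.7}], "newtons": 60}}

```text
t: 3.12
tool_pos: [0.4611, -0.2517, 0.043]
tool_rot: [2.13, 2.307, 0.0]
contact_force: [-0.4, 0.3, 5.5]
opening: 0.0229
grip_force: 60.5
```

Request:
{"method": "arm_command", "body": {"increments": [{"slide":[0,0,-0.01],"spin":0,"gripper":-0.7},{"slide":[0,0,-0.03],"spin":0,"gripper":-0.7},{"slide":[0,0,-0.06],"spin":0,"gripper":-0.7},{"slide":[0,0,-0.09],"spin":0,"gripper":-0.7},{"slide":[0,0,-0.12],"spin":0,"gripper":-0.7},{"slide":[0,0,-0.15],"spin":0,"gripper":-0.7},{"slide":[0,0,-0.17],"spin":0,"gripper":-0.7},{"slide":[0,0,-0.17],"spin":0,"gripper":-0.7}], "newtons": 80}}

```text
t: 3.78
tool_pos: [0.4622, -0.2526, 0.2177]
tool_rot: [2.125, 2.302, 0.001]
contact_force: [0.4, -0.3, 0.1]
opening: 0.0227
grip_force: 78.5
```

```bash
python3 -c "
from h import *
go(.5246,.2479,.212,-15.8)"
```

```text
pos [ 0.4622 -0.2526  0.2177] yang 4.59 tilt [-0.0059  0.0067 -1.    ] F [ 0.4 -0.3  0.1] M [-0.02 -0.05 -0.03] open 0.0227 t 3.78
slide [0.4939 0.1021 0.0035] spin 20.39
```

```bash
python3 -c "
from h import *
b=grab('side'); f=b['frame'][70:230,220:380,::-1]; cv2.imwrite('pics/g2.png',cv2.resize(f,None,fx=3,fy=3));print(status.get_obs()['contact_force'])"
```

```text
[-0.20435889  0.04893777 -1.50899107]
```

View pics/g2.png

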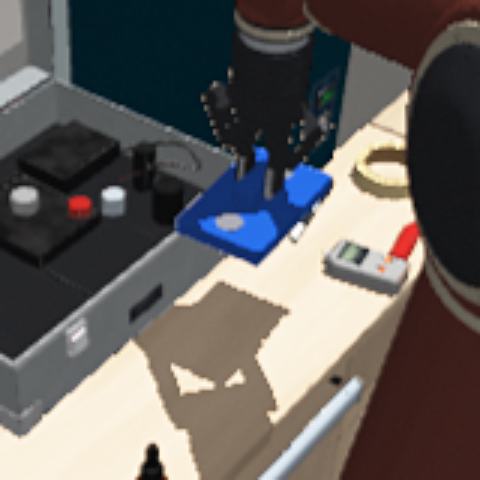

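The lid is lifted and held level (crop (255,205)), with its shadow on the desk at (225,350). Next I move over the box.

Request:
{"method": "arm_command", "body": {"increments": [{"slide":[0.02,0.004,0],"spin":2,"gripper":-0.7},{"slide":[0.055,0.011,0],"spin":4,"gripper":-0.7},{"slide":[0.09,0.019,0],"spin":6,"gripper":-0.7},{"slide":[0.125,0.026,0],"spin":8,"gripper":-0.7},{"slide":[0.16,0.033,0],"spin":10,"gripper":-0.7},{"slide":[0.195,0.04,0],"spin":12,"gripper":-0.7},{"slide":[0.23,0.048,0],"spin":14,"gripper":-0.7},{"slide":[0.26,0.054,0],"spin":16,"gripper":-0.7}]}}

```text
t: 4.5
tool_pos: [0.4918, 0.0146, 0.2091]
tool_rot: [-2.43, -1.986, 0.005]
contact_force: [0.5, -0.3, -1.0]
opening: 0.0223
grip_force: 78.4
```

```bash
python3 -c "
from h import *
go(.5246,.2479,.212,-15.8)"
```

```text
pos [0.4918 0.0146 0.2091] yang -11.48 tilt [-0.     -0.0047 -1.    ] F [ 0.5 -0.3 -1. ] M [-0.02 -0.05 -0.01] open 0.0223 t 4.5
slide [ 0.2352 -0.0143 -0.0029] spin 4.32
```

Request:
{"method": "arm_command", "body": {"increments": [{"slide":[0.035,-0.002,-0.001],"spin":1,"gripper":-0.7},{"slide":[0.07,-0.004,-0.002],"spin":2,"gripper":-0.7},{"slide":[0.105,-0.006,-0.003],"spin":3,"gripper":-0.7},{"slide":[0.14,-0.009,-0.003],"spin":4,"gripper":-0.7},{"slide":[0.17,-0.011,-0.003],"spin":4.3,"gripper":-0.7},{"slide":[0.2,-0.013,-0.003],"spin":4.3,"gripper":-0.7},{"slide":[0.225,-0.014,-0.003],"spin":4.3,"gripper":-0.7},{"slide":[0.235,-0.014,-0.003],"spin":4.3,"gripper":-0.7}]}}

```text
t: 5.17
tool_pos: [0.5247, 0.2477, 0.2118]
tool_rot: [-2.5, -1.899, 0.007]
contact_force: [-0.0, -0.2, -1.0]
opening: 0.0224
grip_force: 78.4
```

Request:
{"method": "arm_command", "body": {"increments": [{"slide":[0,0,0],"spin":0,"gripper":-0.7},{"slide":[0,0,0],"spin":0,"gripper":-0.7},{"slide":[0,0,0],"spin":0,"gripper":-0.7}]}}

```text
t: 5.42
tool_pos: [0.5257, 0.2441, 0.2138]
tool_rot: [-2.505, -1.895, 0.004]
contact_force: [-0.3, 0.4, -1.2]
opening: 0.0223
grip_force: 78.4
```

```bash
python3 -c "
from h import *
go(.5246,.2479,.2,-15.8)
a=grab('top');b=grab('side')
A=cv2.resize(a['frame'][130:215,150:240,::-1],None,fx=4,fy=4);B=cv2.resize(b['frame'][160:285,115:235,::-1],None,fx=4,fy=4,interpolation=cv2.INTER_CUBIC)
o=np.zeros((500,500+300,3),np.uint8);o[:340,:320]=A[:,:320];o[:,320:]=B;cv2.imwrite('pics/h1.png',o)
s=status.get_obs();print(discs(b,(115,160,120,125)),discs(a,(150,130,90,85)))"
```

```text
pos [0.5257 0.2441 0.2138] yang -15.77 tilt [-0.0018 -0.0016 -1.    ] F [-0.3  0.4 -1.2] M [ 0.02 -0.09  0.01] open 0.0223 t 5.42
slide [ 0.0034 -0.0021  0.0138] spin 0.03
[(np.float64(171.2703001395998), np.float64(213.6963413215449), np.int32(249)), (np.float64(187.29007975625058), np.float64(212.2718881620217), np.int32(89)), (np.float64(148.55362598488503), np.float64(230.88245698665384), np.int32(96))] [(np.float64(205.78071140447378), np.float64(180.4346351301797), np.int32(144))]
```

View pics/h1.png

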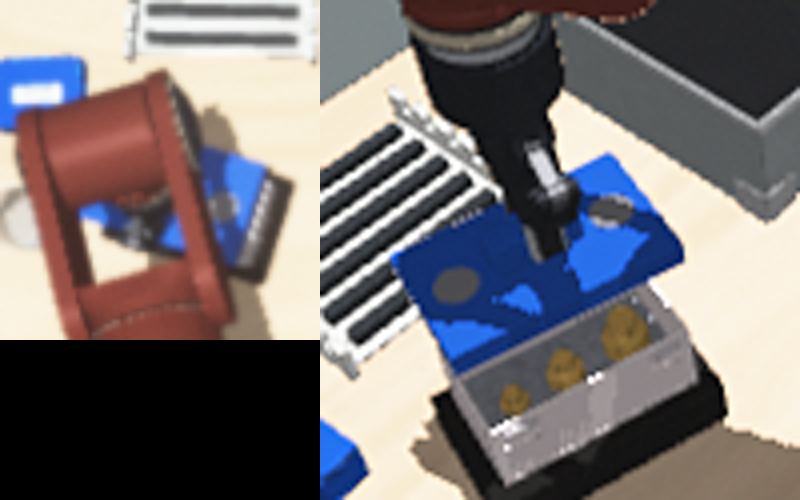

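The lid hangs level above the box. In the side crop its discs are at (457,285) and (611,210), with the box below it at (590,385). The top view is mostly hidden by the arm, so I measure from the side view.

```bash
cat >> h.py <<'E'
def lidfit(d,roi,ztop,zrim=None,show=True):
    x,y,w,h=roi; hs=cv2.cvtColor(d['frame'],cv2.COLOR_RGB2HSV)[y:y+h,x:x+w]
    m=((hs[...,0]>100)&(hs[...,0]<128)&(hs[...,1]>130)&(hs[...,2]>40)).astype(np.uint8)
    c=max(cv2.findContours(m,cv2.RETR_EXTERNAL,cv2.CHAIN_APPROX_NONE)[0],key=cv2.contourArea)
    pts=c.reshape(-1,2)+[x,y]; T=onz(d,pts,ztop)[:,:2]; B=onz(d,pts,ztop-.019)[:,:2]
    return pts,T,B
def edges(T,B,c0,yaw,gate=.012):
    "offsets of silhouette edges: +x,-y at top plane; -x,+y at bottom plane; lid frame about c0,yaw(deg)"
    r=np.radians(yaw); ex=np.array([np.cos(r),np.sin(r)]); ey=np.array([-np.sin(r),np.cos(r)])
    out={}
    for n,P,i,v,lim in(('+x',T,0,.0485,.06),('-y',T,1,-.077,.035),('-x',B,0,-.0485,.06),('+y',B,1,.077,.035)):
        L=np.c_[(P-c0)@ex,(P-c0)@ey]; s=(abs(L[:,i]-v)<gate)&(abs(L[:,1-i])<lim)
        if s.sum()<6: out[n]=None; continue
        k=cv2.fitLine(L[s].astype(np.float32),cv2.DIST_HUBER,0,.001,.01).ravel()
        dirv=k[:2]*np.sign(k[1-i]); ang=np.degrees(np.arctan2(dirv[i],dirv[1-i]))*(1 if i==1 else -1)
        off=k[2+i]-k[3-i]*dirv[i]/dirv[1-i]
        out[n]=(round(float(off),4),round(float(ang),2),int(s.sum()))
    return out
E
python3 - <<'E'
from h import *
s=status.get_obs(); b=grab('side'); zt=s['tool_pos'][2]-.022
D=onz(b,[(148.55,230.88),(187.29,212.27)],zt); print('discs',D.round(4).tolist(),'mid',D.mean(0).round(4),'sep',np.linalg.norm(D[0]-D[1]).round(4))
e=D[0]-D[1]; print('yaw',np.degrees(np.arctan2(e[1],e[0]))-90)
pts,T,B=lidfit(b,(115,160,120,125),zt)
print(edges(T,B,s['tool_pos'][:2],-15.8)); print(s['tool_pos'])
E
```

```text
discs [[0.5391, 0.2997, 0.1926], [0.5104, 0.2001, 0.1926]] mid [0.5247 0.2499 0.1926] sep 0.1037
yaw -16.07933099982644
{'+x': (0.0412, -0.8, 31), '-y': (-0.0687, -1.01, 17), '-x': (-0.0482, 0.37, 44), '+y': (0.0791, -1.1, 20)}
[0.5261111  0.24402225 0.21459083]
```

Request:
{"method": "arm_command", "body": {"increments": [{"slide":[-0.001,-0.001,0.015],"spin":0,"gripper":-0.7},{"slide":[-0.0015,-0.0013,0.03],"spin":0,"gripper":-0.7},{"slide":[-0.0015,-0.0013,0.045],"spin":0,"gripper":-0.7},{"slide":[-0.0015,-0.0013,0.055],"spin":0,"gripper":-0.7},{"slide":[-0.0015,-0.0013,0.06],"spin":0,"gripper":-0.7},{"slide":[-0.0015,-0.0013,0.06],"spin":0,"gripper":-0.7},{"slide":[-0.0015,-0.0013,0.06],"spin":0,"gripper":-0.7},{"slide":[-0.0015,-0.0013,0.06],"spin":0,"gripper":-0.7}]}}

```text
t: 6.23
tool_pos: [0.5253, 0.2444, 0.1562]
tool_rot: [2.504, 1.896, 0.003]
contact_force: [-0.5, -1.0, -1.2]
opening: 0.0223
grip_force: 78.4
```

```bash
python3 - <<'E'
from h import *
go(.5246,.2479,.15,-15.8)
b=grab('side'); s=status.get_obs()
zt=s['tool_pos'][2]-.0235
roi=(115,170,120,125); D=[d for d in discs(b,roi)]; print(D)
pts,T,B=lidfit(b,roi,zt); print(edges(T,B,np.array([.5246,.2479]),-15.9))
B2=cv2.resize(b['frame'][190:290,115:235,::-1],None,fx=6,fy=6,interpolation=cv2.INTER_CUBIC); cv2.imwrite('pics/h2.png',B2)
E
```

```text
pos [0.5253 0.2444 0.1562] yang -15.73 tilt [ 0.0011  0.0017 -1.    ] F [-0.5 -1.  -1.2] M [-0.03 -0.02 -0.01] open 0.0223 t 6.23
slide [ 0.0032 -0.0017  0.0062] spin 0.07
[(np.float64(175.43798687358156), np.float64(229.08216279212414), np.int32(234)), (np.float64(190.45174275895926), np.float64(227.32518409425626), np.int32(82)), (np.float64(153.5924720413954), np.float64(245.68903355032546), np.int32(96))]
{'+x': (0.0438, -0.37, 33), '-y': (-0.0721, -1.1, 17), '-x': (-0.0455, -0.24, 43), '+y': (0.0763, -1.67, 19)}
```

View pics/h2.png

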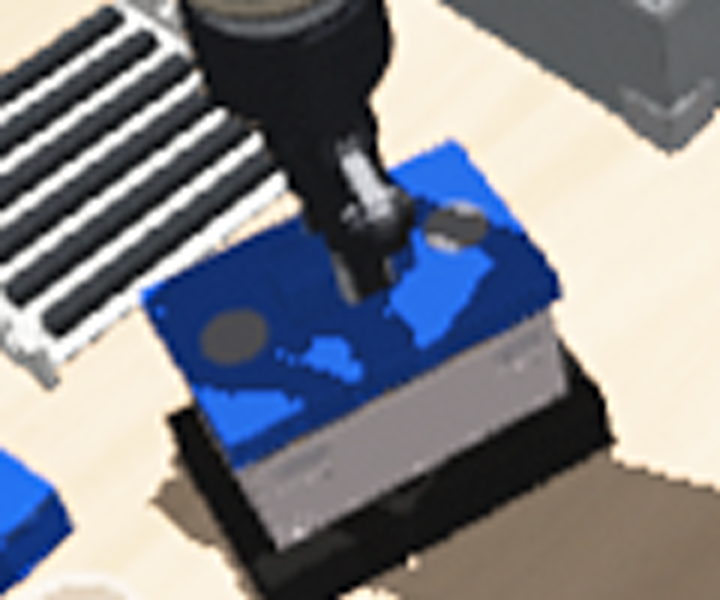

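The lid is just above the rim, with its discs at crop (235,336) and (457,227). The rim is hidden under it, and the near wall is parallel to the lid edge.

```bash
cat >> h.py <<'E'
def lf(P,c=(.5246,.2479),yaw=-15.9):
    r=np.radians(yaw); d=np.atleast_2d(P)[:,:2]-np.array(c); return np.c_[d@[np.cos(r),np.sin(r)],d@[-np.sin(r),np.cos(r)]]
def blobdisc(d,c,r=8):
    "grey disc near px c by adaptive saturation threshold, ellipse fit"
    x0,y0=int(c[0])-r,int(c[1])-r; hs=cv2.cvtColor(d['frame'][y0:y0+2*r,x0:x0+2*r],cv2.COLOR_RGB2HSV)
    S=cv2.resize(hs[...,1],None,fx=6,fy=6,interpolation=cv2.INTER_CUBIC); m=(S<115).astype(np.uint8)
    n,l,s,ce=cv2.connectedComponentsWithStats(m); i=l[6*r,6*r]
    cs=max(cv2.findContours((l==i).astype(np.uint8),cv2.RETR_EXTERNAL,cv2.CHAIN_APPROX_NONE)[0],key=cv2.contourArea)
    e=cv2.fitEllipse(cv2.convexHull(cs)); return np.array([(e[0][0]+.5)/6-.5+x0,(e[0][1]+.5)/6-.5+y0]),e[1]
E
python3 - <<'E'
from h import *
b=grab('side');s=status.get_obs()
p1,a1=blobdisc(b,(153.6,245.7));p2,a2=blobdisc(b,(190.5,227.3));print(p1,a1,p2,a2)
for off in(.022,.024):
    D=onz(b,[p1,p2],s['tool_pos'][2]-off); e=D[0]-D[1]
    print('mid',D.mean(0).round(4),'sep',np.linalg.norm(e).round(4),'yaw',np.degrees(np.arctan2(e[1],e[0]))-90,'lf',lf(D.mean(0)).round(4),'tcp lf',lf(s['tool_pos']).round(4))
# wall bottom/near catches check: near wall corner lines of box vs rim
E
```

```text
[153.53603808 245.68867111] (51.713050842285156, 68.94624328613281) [190.4313755  227.38443947] (47.69993591308594, 64.16297912597656)
mid [0.5245 0.2503 0.1343] sep 0.1035 yaw -16.281552344419936 lf [[-0.0008  0.0023]] tcp lf [[ 0.0016 -0.0031]]
mid [0.5259 0.2495 0.1323] sep 0.1038 yaw -16.28155234441985 lf [[0.0008 0.0019]] tcp lf [[ 0.0016 -0.0031]]
```

Request:
{"method": "arm_command", "body": {"increments": [{"slide":[-0.0022,0,0.001],"spin":-0.2,"gripper":-0.7},{"slide":[-0.0022,0,0.003],"spin":-0.2,"gripper":-0.7},{"slide":[-0.0022,0,0.005],"spin":-0.2,"gripper":-0.7},{"slide":[-0.0022,0,0.007],"spin":-0.2,"gripper":-0.7},{"slide":[-0.0022,0,0.009],"spin":-0.2,"gripper":-0.7},{"slide":[-0.0022,0,0.011],"spin":-0.2,"gripper":-0.7},{"slide":[-0.0022,0,0.012],"spin":-0.2,"gripper":-0.7},{"slide":[-0.0022,0,0.012],"spin":-0.2,"gripper":-0.7}]}}

```text
t: 7.0
tool_pos: [0.5237, 0.2421, 0.1425]
tool_rot: [-2.501, -1.901, 0.001]
contact_force: [-0.4, -0.8, -1.2]
opening: 0.0224
grip_force: 78.4
```

```bash
python3 - <<'E'
from h import *
go(.5246,.2479,.136,-15.8)
b=grab('side');s=status.get_obs()
p1,a1=blobdisc(b,(154.5,248));p2,a2=blobdisc(b,(191.5,230));print(p1,a1,p2,a2)
D=onz(b,[p1,p2],s['tool_pos'][2]-.0235); e=D[0]-D[1]
print('yaw',np.degrees(np.arctan2(e[1],e[0]))-90,'lf',lf(D.mean(0)).round(4),'tcp lf',lf(s['tool_pos']).round(4))
E
```

```text
pos [0.5237 0.2421 0.1425] yang -15.52 tilt [-5.e-04 -7.e-04 -1.e+00] F [-0.4 -0.8 -1.2] M [ 0.06  0.04 -0.04] open 0.0224 t 7.0
slide [ 0.0058 -0.0007  0.0065] spin 0.28
[155.9084142  248.82728259] (50.98063659667969, 68.91010284423828) [192.27368609 230.36416626] (47.84895706176758, 63.29998016357422)
yaw -15.86572036268187 lf [[-0.0008 -0.0009]] tcp lf [[ 0.0009 -0.0057]]
```

Request:
{"method": "arm_command", "body": {"increments": [{"slide":[0.0005,0.0003,0.001],"spin":0,"gripper":-0.7},{"slide":[0.0005,0.0003,0.002],"spin":0,"gripper":-0.7},{"slide":[0.0005,0.0003,0.003],"spin":0,"gripper":-0.7},{"slide":[0.0005,0.0003,0.004],"spin":0,"gripper":-0.7},{"slide":[0.0005,0.0003,0.004],"spin":0,"gripper":-0.7},{"slide":[0.0005,0.0003,0.004],"spin":0,"gripper":-0.7}]}}

```text
t: 7.55
tool_pos: [0.5244, 0.2425, 0.1389]
tool_rot: [-2.501, -1.901, 0.0]
contact_force: [0.1, 0.5, -0.5]
opening: 0.0224
grip_force: 78.4
```

Request:
{"method": "arm_command", "body": {"increments": [{"slide":[0,0,0.001],"spin":0,"gripper":-0.7},{"slide":[0,0,0.002],"spin":0,"gripper":-0.7},{"slide":[0,0,0.003],"spin":0,"gripper":-0.7},{"slide":[0,0,0.003],"spin":0,"gripper":-0.7},{"slide":[0,0,0.003],"spin":0,"gripper":-0.7}]}}

```text
t: 7.97
tool_pos: [0.5245, 0.2425, 0.1361]
tool_rot: [2.501, 1.901, 0.0]
contact_force: [-0.9, 0.3, -1.0]
opening: 0.0223
grip_force: 78.6
```

Request:
{"method": "arm_command", "body": {"increments": [{"slide":[0,0,0.001],"spin":0,"gripper":-0.7},{"slide":[0,0,0.002],"spin":0,"gripper":-0.7},{"slide":[0,0,0.003],"spin":0,"gripper":-0.7},{"slide":[0,0,0.003],"spin":0,"gripper":-0.7},{"slide":[0,0,0.003],"spin":0,"gripper":-0.7}]}}

```text
t: 8.38
tool_pos: [0.5248, 0.2426, 0.1335]
tool_rot: [2.501, 1.901, 0.001]
contact_force: [0.2, -0.2, 2.0]
opening: 0.0226
grip_force: 78.9
```

```bash
python3 - <<'E'
from h import *
go(.5246,.2479,.136,-15.8)
b=grab('side');s=status.get_obs()
p1,a1=blobdisc(b,(156.5,251));p2,a2=blobdisc(b,(193,232.5));print(p1,a1,p2,a2)
D=onz(b,[p1,p2],s['tool_pos'][2]-.0235); e=D[0]-D[1]
print('yaw',np.degrees(np.arctan2(e[1],e[0]))-90,'lf',lf(D.mean(0)).round(4),'tcp lf',lf(s['tool_pos']).round(4))
E
```

```text
pos [0.5248 0.2426 0.1335] yang -15.51 tilt [ 4.e-04  9.e-04 -1.e+00] F [ 0.2 -0.2  2. ] M [-0.19 -0.09  0.02] open 0.0226 t 8.38
slide [ 0.005  -0.0016 -0.0025] spin 0.29
[156.17021243 250.80310758] (50.86143493652344, 67.7421646118164) [192.25729624 232.34711583] (48.288082122802734, 63.09027862548828)
yaw -15.783778591660493 lf [[ 0.0005 -0.0002]] tcp lf [[ 0.0017 -0.005 ]]
```

Request:
{"method": "arm_command", "body": {"increments": [{"slide":[0,0,0],"spin":0,"gripper":-0.3},{"slide":[0,0,0],"spin":0,"gripper":0},{"slide":[0,0,0],"spin":0,"gripper":0.1},{"slide":[0,0,0],"spin":0,"gripper":0.1},{"slide":[0,0,-0.015],"spin":0,"gripper":0.1},{"slide":[0,0,-0.04],"spin":0,"gripper":0.1},{"slide":[0,0,-0.07],"spin":0,"gripper":0.1},{"slide":[0,0,-0.09],"spin":0,"gripper":0.1}]}}

```text
t: 9.1
tool_pos: [0.5248, 0.2427, 0.2253]
tool_rot: [2.501, 1.901, 0.003]
contact_force: [0.4, 0.0, 1.0]
opening: 0.0472
grip_force: 0.0
```

Request:
{"method": "arm_command", "body": {"increments": [{"slide":[0,0,-0.03],"spin":0,"gripper":-0.6},{"slide":[0,0,-0.05],"spin":0,"gripper":-1},{"slide":[0,0,-0.05],"spin":0,"gripper":-1},{"slide":[0,0,-0.05],"spin":0,"gripper":-1}]}}

```text
t: 9.43
tool_pos: [0.525, 0.2428, 0.2744]
tool_rot: [2.5, 1.901, 0.004]
contact_force: [0.1, -0.5, -0.4]
opening: 0.0004
grip_force: 0.0
```

```bash
python3 - <<'E'
from h import *
go(.5246,.2479,.136,-15.8)
b=grab('side');a=grab('top')
B2=cv2.resize(b['frame'][190:290,115:235,::-1],None,fx=6,fy=6,interpolation=cv2.INTER_CUBIC); cv2.imwrite('pics/h3.png',B2)
p1,a1=blobdisc(b,(156.2,250.8));p2,a2=blobdisc(b,(192.3,232.3));print(p1,a1,p2,a2)
D=onz(b,[p1,p2],.112); e=D[0]-D[1];print(D.round(4),np.linalg.norm(e))
print('yaw',np.degrees(np.arctan2(e[1],e[0]))-90,'lf',lf(D.mean(0)).round(4))
E
```

```text
pos [0.525  0.2428 0.2744] yang -15.52 tilt [ 0.0016  0.0024 -1.    ] F [ 0.1 -0.5 -0.4] M [-0.02  0.01 -0.02] open 0.0004 t 9.43
slide [ 0.0046 -0.0021  0.1384] spin 0.28
[156.02466265 250.53035736] (51.2693977355957, 67.09043884277344) [192.05482229 231.95508194] (48.479610443115234, 63.28498077392578)
[[0.5387 0.298  0.112 ]
 [0.5109 0.1979 0.112 ]] 0.10384175111867727
yaw -15.513167524431339 lf [[0.0002 0.0001]]
```

View pics/h3.png

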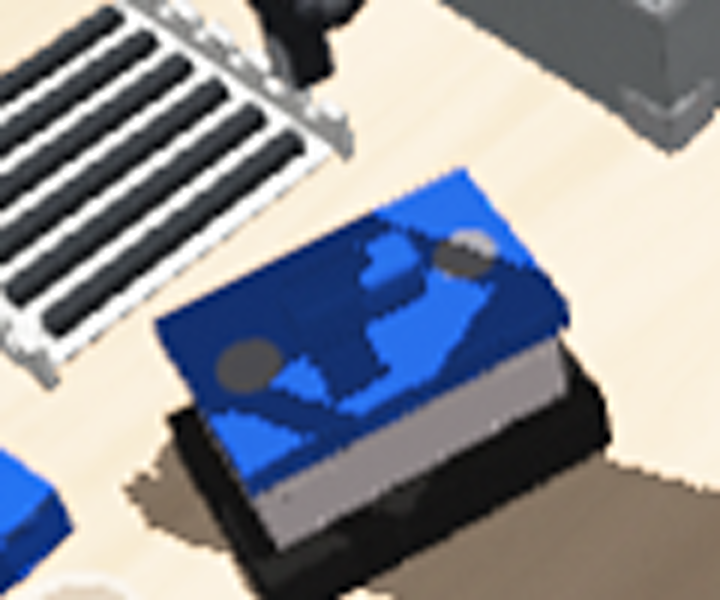

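The released lid lies centred and evenly on the catches, with its discs at crop (248,365) and (465,254). Now I press end a.

```bash
python3 - <<'E'
from h import *
go(.5398,.2977,.145,-15.8)
E
```

```text
pos [0.5237 0.2424 0.2712] yang -15.52 tilt [-0.0014 -0.0023 -1.    ] F [0.  0.6 0. ] M [-0.04 -0.01 -0.04] open 0.0004 t 9.53
slide [0.0578 0.001  0.1261] spin 0.28
```

Request:
{"method": "arm_command", "body": {"increments": [{"slide":[0.02,0,0],"spin":0,"gripper":-1},{"slide":[0.04,0,0.015],"spin":0,"gripper":-1},{"slide":[0.055,0.001,0.045],"spin":0,"gripper":-1},{"slide":[0.058,0.001,0.075],"spin":0,"gripper":-1},{"slide":[0.058,0.001,0.105],"spin":0,"gripper":-1},{"slide":[0.058,0.001,0.12],"spin":0,"gripper":-1},{"slide":[0.058,0.001,0.127],"spin":0,"gripper":-1},{"slide":[0.058,0.001,0.127],"spin":0,"gripper":-1}]}}

```text
t: 10.2
tool_pos: [0.5386, 0.2972, 0.1415]
tool_rot: [-2.499, -1.9, 0.011]
contact_force: [-1.0, 0.6, 0.2]
opening: 0.0001
grip_force: 0.0
```

Request:
{"method": "arm_command", "body": {"increments": [{"slide":[0,0,0.002],"spin":0,"gripper":-1},{"slide":[0,0,0.004],"spin":0,"gripper":-1},{"slide":[0,0,0.006],"spin":0,"gripper":-1},{"slide":[0,0,0.007],"spin":0,"gripper":-1},{"slide":[0,0,0.008],"spin":0,"gripper":-1},{"slide":[0,0,0.008],"spin":0,"gripper":-1}]}}

```text
t: 10.7
tool_pos: [0.5411, 0.2982, 0.1384]
tool_rot: [2.501, 1.901, 0.001]
contact_force: [0.6, 0.4, -0.5]
opening: 0.0
grip_force: 0.0
```

Request:
{"method": "arm_command", "body": {"increments": [{"slide":[0,0,0.003],"spin":0,"gripper":-1},{"slide":[0,0,0.005],"spin":0,"gripper":-1},{"slide":[0,0,0.007],"spin":0,"gripper":-1},{"slide":[0,0,0.008],"spin":0,"gripper":-1},{"slide":[0,0,0.009],"spin":0,"gripper":-1},{"slide":[0,0,0.009],"spin":0,"gripper":-1}]}}

```text
t: 11.2
tool_pos: [0.5408, 0.2981, 0.1288]
tool_rot: [-2.501, -1.901, 0.001]
contact_force: [-1.0, -1.0, 1.2]
opening: -0.0
grip_force: 0.5
```

Request:
{"method": "arm_command", "body": {"increments": [{"slide":[0,0,0.002],"spin":0,"gripper":-1},{"slide":[0,0,0.004],"spin":0,"gripper":-1},{"slide":[0,0,0.004],"spin":0,"gripper":-1},{"slide":[0,0,0.004],"spin":0,"gripper":-1}]}}

```text
t: 11.53
tool_pos: [0.5414, 0.2982, 0.1258]
tool_rot: [2.501, 1.901, 0.002]
contact_force: [-0.6, -0.5, 4.7]
opening: -0.0
grip_force: 2.4
```

Request:
{"method": "arm_command", "body": {"increments": [{"slide":[0,0,0.001],"spin":0,"gripper":-1},{"slide":[0,0,0.002],"spin":0,"gripper":-1},{"slide":[0,0,0.003],"spin":0,"gripper":-1},{"slide":[0,0,0.003],"spin":0,"gripper":-1},{"slide":[0,0,0.003],"spin":0,"gripper":-1}]}}

```text
t: 11.95
tool_pos: [0.5421, 0.2983, 0.1236]
tool_rot: [2.5, 1.9, 0.004]
contact_force: [-0.2, -1.5, 6.3]
opening: 0.0001
grip_force: 3.4
```

Request:
{"method": "arm_command", "body": {"increments": [{"slide":[0,0,0.001],"spin":0,"gripper":-1},{"slide":[0,0,0.002],"spin":0,"gripper":-1},{"slide":[0,0,0.002],"spin":0,"gripper":-1},{"slide":[0,0,0.002],"spin":0,"gripper":-1}]}}

```text
t: 12.28
tool_pos: [0.5421, 0.2985, 0.1214]
tool_rot: [2.5, 1.9, 0.005]
contact_force: [0.6, 0.1, 4.9]
opening: -0.0002
grip_force: 2.7
```

Request:
{"method": "arm_command", "body": {"increments": [{"slide":[0,0,0.001],"spin":0,"gripper":-1},{"slide":[0,0,0.002],"spin":0,"gripper":-1},{"slide":[0,0,0.002],"spin":0,"gripper":-1},{"slide":[0,0,0.002],"spin":0,"gripper":-1}]}}

```text
t: 12.62
tool_pos: [0.5422, 0.2986, 0.1198]
tool_rot: [2.5, 1.9, 0.005]
contact_force: [0.2, -1.0, 7.5]
opening: -0.0001
grip_force: 3.7
```

Request:
{"method": "arm_command", "body": {"increments": [{"slide":[0,0,0.001],"spin":0,"gripper":-1},{"slide":[0,0,0.002],"spin":0,"gripper":-1},{"slide":[0,0,0.003],"spin":0,"gripper":-1},{"slide":[0,0,0.003],"spin":0,"gripper":-1}]}}

```text
t: 12.95
tool_pos: [0.5422, 0.2986, 0.1174]
tool_rot: [2.5, 1.901, 0.005]
contact_force: [-1.1, -1.6, 10.9]
opening: -0.0001
grip_force: 5.4
```

Request:
{"method": "arm_command", "body": {"increments": [{"slide":[0,0,0.001],"spin":0,"gripper":-1},{"slide":[0,0,0.002],"spin":0,"gripper":-1},{"slide":[0,0,0.003],"spin":0,"gripper":-1},{"slide":[0,0,0.003],"spin":0,"gripper":-1}]}}

```text
t: 13.28
tool_pos: [0.5423, 0.2986, 0.1152]
tool_rot: [2.5, 1.901, 0.005]
contact_force: [-4.5, -2.0, 13.7]
opening: 0.0001
grip_force: 6.9
```

Request:
{"method": "arm_command", "body": {"increments": [{"slide":[0,0,0.001],"spin":0,"gripper":-1},{"slide":[0,0,0.002],"spin":0,"gripper":-1},{"slide":[0,0,0.002],"spin":0,"gripper":-1},{"slide":[0,0,0.002],"spin":0,"gripper":-1}]}}

```text
t: 13.62
tool_pos: [0.5423, 0.2986, 0.1138]
tool_rot: [2.5, 1.901, 0.004]
contact_force: [-5.1, -3.0, 16.8]
opening: 0.0002
grip_force: 7.9
```

Request:
{"method": "arm_command", "body": {"increments": [{"slide":[0,0,0.001],"spin":0,"gripper":-1},{"slide":[0,0,0.002],"spin":0,"gripper":-1},{"slide":[0,0,0.002],"spin":0,"gripper":-1},{"slide":[0,0,0.002],"spin":0,"gripper":-1}]}}

```text
t: 13.95
tool_pos: [0.5423, 0.2986, 0.1123]
tool_rot: [2.5, 1.901, 0.004]
contact_force: [-5.7, -3.0, 17.9]
opening: -0.0001
grip_force: 8.9
```

Request:
{"method": "arm_command", "body": {"increments": [{"slide":[0,0,-0.01],"spin":0,"gripper":-1},{"slide":[0,0,-0.03],"spin":0,"gripper":-1},{"slide":[0,0,-0.06],"spin":0,"gripper":-1},{"slide":[0,0,-0.1],"spin":0,"gripper":-1},{"slide":[-0.02,0,-0.13],"spin":0,"gripper":-1},{"slide":[-0.055,0,-0.16],"spin":0,"gripper":-1},{"slide":[-0.055,0,-0.16],"spin":0,"gripper":-1}]}}

```text
t: 14.53
tool_pos: [0.5279, 0.2435, 0.2747]
tool_rot: [2.499, 1.896, 0.013]
contact_force: [1.1, -0.8, 0.8]
opening: 0.0004
grip_force: 0.0
```

```bash
python3 - <<'E'
from h import *
go(.5246,.2479,.136,-15.8)
b=grab('side');a=grab('top')
B2=cv2.resize(b['frame'][190:290,115:235,::-1],None,fx=6,fy=6,interpolation=cv2.INTER_CUBIC); cv2.imwrite('pics/h4.png',B2)
p1,a1=blobdisc(b,(156.5,252.5));p2,a2=blobdisc(b,(192.1,232));print(p1,a1,p2,a2)
E
```

```text
pos [0.5279 0.2435 0.2747] yang -15.61 tilt [ 0.0041  0.0087 -1.    ] F [ 1.1 -0.8  0.8] M [-0.03 -0.1  -0.03] open 0.0004 t 14.53
slide [ 0.0028 -0.0056  0.1387] spin 0.19
[155.79069265 251.28931236] (46.86968994140625, 66.94744873046875) [191.66116524 232.75774129] (43.739837646484375, 62.83809280395508)
```

View pics/h4.png

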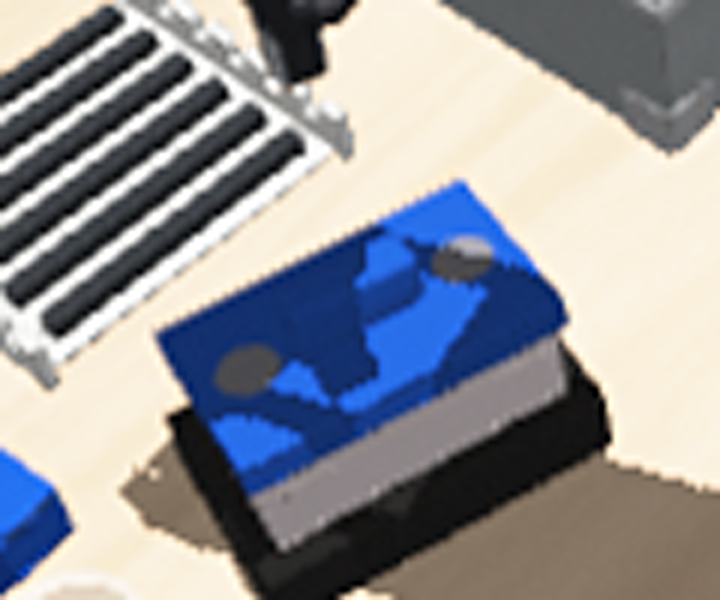

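The far (+x) edge has dropped, with its corners moving from y≈168 to 180 and from 320 to 333. The near edge at (252,490) has not moved. So the near long side (-x) stands high, and I press it 34 mm off the centre line at each end.

```bash
python3 - <<'E'
from h import *
go(.5071,.3069,.140,-15.8)
E
```

```text
pos [0.5268 0.2447 0.2698] yang -15.6 tilt [ 0.0025  0.003  -1.    ] F [-0.8  0.7  0.3] M [ 0.06  0.02 -0.02] open -0.0005 t 14.63
slide [ 0.0542 -0.0361  0.1298] spin 0.2
```

Request:
{"method": "arm_command", "body": {"increments": [{"slide":[0.025,-0.018,0],"spin":0,"gripper":-1},{"slide":[0.045,-0.03,0.01],"spin":0,"gripper":-1},{"slide":[0.054,-0.036,0.035],"spin":0,"gripper":-1},{"slide":[0.054,-0.036,0.065],"spin":0,"gripper":-1},{"slide":[0.054,-0.036,0.095],"spin":0,"gripper":-1},{"slide":[0.054,-0.036,0.115],"spin":0,"gripper":-1},{"slide":[0.054,-0.036,0.125],"spin":0,"gripper":-1},{"slide":[0.054,-0.036,0.125],"spin":0,"gripper":-1}]}}

```text
t: 15.3
tool_pos: [0.503, 0.3062, 0.1374]
tool_rot: [-2.498, -1.9, 0.014]
contact_force: [-1.0, -0.7, 0.2]
opening: 0.0001
grip_force: 0.0
```

Request:
{"method": "arm_command", "body": {"increments": [{"slide":[0,0,0.002],"spin":0,"gripper":-1},{"slide":[0,0,0.004],"spin":0,"gripper":-1},{"slide":[0,0,0.006],"spin":0,"gripper":-1},{"slide":[0,0,0.008],"spin":0,"gripper":-1},{"slide":[0,0,0.008],"spin":0,"gripper":-1},{"slide":[0,0,0.008],"spin":0,"gripper":-1}]}}

```text
t: 15.8
tool_pos: [0.5062, 0.3069, 0.1356]
tool_rot: [2.501, 1.901, 0.001]
contact_force: [-0.5, -0.2, -0.1]
opening: -0.0002
grip_force: 0.0
```

Request:
{"method": "arm_command", "body": {"increments": [{"slide":[0,0,0.002],"spin":0,"gripper":-1},{"slide":[0,0,0.004],"spin":0,"gripper":-1},{"slide":[0,0,0.005],"spin":0,"gripper":-1},{"slide":[0,0,0.005],"spin":0,"gripper":-1},{"slide":[0,0,0.005],"spin":0,"gripper":-1}]}}

```text
t: 16.22
tool_pos: [0.5059, 0.3068, 0.1298]
tool_rot: [-2.501, -1.901, 0.001]
contact_force: [-0.4, 1.6, 0.3]
opening: -0.0002
grip_force: 0.0
```

Request:
{"method": "arm_command", "body": {"increments": [{"slide":[0,0,0.002],"spin":0,"gripper":-1},{"slide":[0,0,0.003],"spin":0,"gripper":-1},{"slide":[0,0,0.004],"spin":0,"gripper":-1},{"slide":[0,0,0.004],"spin":0,"gripper":-1},{"slide":[0,0,0.004],"spin":0,"gripper":-1}]}}

```text
t: 16.63
tool_pos: [0.5061, 0.307, 0.1265]
tool_rot: [-2.501, -1.901, -0.001]
contact_force: [-1.8, 0.4, 4.3]
opening: 0.0004
grip_force: 2.0
```

Request:
{"method": "arm_command", "body": {"increments": [{"slide":[0,0,0.001],"spin":0,"gripper":-1},{"slide":[0,0,0.003],"spin":0,"gripper":-1},{"slide":[0,0,0.004],"spin":0,"gripper":-1},{"slide":[0,0,0.004],"spin":0,"gripper":-1}]}}

```text
t: 16.97
tool_pos: [0.5062, 0.3071, 0.123]
tool_rot: [-2.501, -1.901, -0.001]
contact_force: [-1.8, -0.7, 8.5]
opening: -0.0001
grip_force: 4.1
```

Request:
{"method": "arm_command", "body": {"increments": [{"slide":[0,0,0.001],"spin":0,"gripper":-1},{"slide":[0,0,0.002],"spin":0,"gripper":-1},{"slide":[0,0,0.003],"spin":0,"gripper":-1},{"slide":[0,0,0.003],"spin":0,"gripper":-1}]}}

```text
t: 17.3
tool_pos: [0.5062, 0.3073, 0.1207]
tool_rot: [-2.501, -1.901, -0.001]
contact_force: [-4.7, -1.7, 11.2]
opening: 0.0003
grip_force: 5.4
```

Request:
{"method": "arm_command", "body": {"increments": [{"slide":[0,0,0.001],"spin":0,"gripper":-1},{"slide":[0,0,0.002],"spin":0,"gripper":-1},{"slide":[0,0,0.002],"spin":0,"gripper":-1},{"slide":[0,0,0.002],"spin":0,"gripper":-1}]}}

```text
t: 17.63
tool_pos: [0.5062, 0.3075, 0.1193]
tool_rot: [-2.5, -1.901, -0.001]
contact_force: [-5.3, -0.6, 11.5]
opening: -0.0
grip_force: 6.1
```

Request:
{"method": "arm_command", "body": {"increments": [{"slide":[0,0,0.001],"spin":0,"gripper":-1},{"slide":[0,0,0.002],"spin":0,"gripper":-1},{"slide":[0,0,0.002],"spin":0,"gripper":-1},{"slide":[0,0,0.002],"spin":0,"gripper":-1}]}}

```text
t: 17.97
tool_pos: [0.5064, 0.3076, 0.1164]
tool_rot: [-2.501, -1.901, -0.004]
contact_force: [-2.2, 0.7, 6.8]
opening: 0.0
grip_force: 3.4
```

Request:
{"method": "arm_command", "body": {"increments": [{"slide":[0,0,0.001],"spin":0,"gripper":-1},{"slide":[0,0,0.002],"spin":0,"gripper":-1},{"slide":[0,0,0.002],"spin":0,"gripper":-1},{"slide":[0,0,0.002],"spin":0,"gripper":-1}]}}

```text
t: 18.3
tool_pos: [0.5064, 0.3077, 0.1147]
tool_rot: [-2.5, -1.901, -0.003]
contact_force: [-3.6, 0.1, 9.3]
opening: -0.0003
grip_force: 4.6
```

Request:
{"method": "arm_command", "body": {"increments": [{"slide":[0,0,-0.015],"spin":0,"gripper":-1},{"slide":[0,0,-0.04],"spin":0,"gripper":-1},{"slide":[-0.02,0,-0.06],"spin":0,"gripper":-1},{"slide":[-0.05,0,-0.06],"spin":0,"gripper":-1},{"slide":[-0.085,0,-0.06],"spin":0,"gripper":-1},{"slide":[-0.104,0,-0.055],"spin":0,"gripper":-1},{"slide":[-0.104,0,-0.03],"spin":0,"gripper":-1},{"slide":[-0.104,0,-0.025],"spin":0,"gripper":-1}]}}

```text
t: 18.97
tool_pos: [0.476, 0.2051, 0.1345]
tool_rot: [-2.501, -1.898, 0.007]
contact_force: [-0.7, -0.4, -0.5]
opening: 0.0002
grip_force: 0.0
```

```bash
python3 - <<'E'
from h import *
go(.4787,.2069,.130,-15.8)
E
```

```text
pos [0.476  0.2051 0.1345] yang -15.62 tilt [-0.0025 -0.0041 -1.    ] F [-0.7 -0.4 -0.5] M [ 0.01 -0.01  0.02] open 0.0002 t 18.97
slide [0.0025 0.0021 0.0044] spin 0.18
```

Request:
{"method": "arm_command", "body": {"increments": [{"slide":[0,0,0.003],"spin":0,"gripper":-1},{"slide":[0,0,0.006],"spin":0,"gripper":-1},{"slide":[0,0,0.009],"spin":0,"gripper":-1},{"slide":[0,0,0.01],"spin":0,"gripper":-1},{"slide":[0,0,0.01],"spin":0,"gripper":-1}]}}

```text
t: 19.38
tool_pos: [0.4784, 0.2071, 0.1283]
tool_rot: [2.5, 1.902, 0.001]
contact_force: [-0.4, 0.2, 0.9]
opening: 0.0001
grip_force: 0.0
```

Request:
{"method": "arm_command", "body": {"increments": [{"slide":[0,0,0.002],"spin":0,"gripper":-1},{"slide":[0,0,0.004],"spin":0,"gripper":-1},{"slide":[0,0,0.005],"spin":0,"gripper":-1},{"slide":[0,0,0.005],"spin":0,"gripper":-1}]}}

```text
t: 19.72
tool_pos: [0.478, 0.2066, 0.1228]
tool_rot: [-2.501, -1.901, 0.001]
contact_force: [0.2, 0.2, -0.3]
opening: 0.0
grip_force: 0.0
```

Request:
{"method": "arm_command", "body": {"increments": [{"slide":[0,0,0.001],"spin":0,"gripper":-1},{"slide":[0,0,0.002],"spin":0,"gripper":-1},{"slide":[0,0,0.003],"spin":0,"gripper":-1},{"slide":[0,0,0.003],"spin":0,"gripper":-1}]}}

```text
t: 20.05
tool_pos: [0.4782, 0.2066, 0.12]
tool_rot: [2.501, 1.901, 0.0]
contact_force: [0.8, -0.6, 0.8]
opening: -0.0002
grip_force: 0.6
```

Request:
{"method": "arm_command", "body": {"increments": [{"slide":[0,0,0.002],"spin":0,"gripper":-1},{"slide":[0,0,0.004],"spin":0,"gripper":-1},{"slide":[0,0,0.005],"spin":0,"gripper":-1},{"slide":[0,0,0.005],"spin":0,"gripper":-1}]}}

```text
t: 20.38
tool_pos: [0.4783, 0.2067, 0.1158]
tool_rot: [2.501, 1.901, -0.0]
contact_force: [-3.3, -0.9, 7.9]
opening: 0.0002
grip_force: 3.7
```

Request:
{"method": "arm_command", "body": {"increments": [{"slide":[0,0,0.001],"spin":0,"gripper":-1},{"slide":[0,0,0.002],"spin":0,"gripper":-1},{"slide":[0,0,0.003],"spin":0,"gripper":-1},{"slide":[0,0,0.003],"spin":0,"gripper":-1}]}}

```text
t: 20.72
tool_pos: [0.4784, 0.2067, 0.1135]
tool_rot: [2.501, 1.901, -0.0]
contact_force: [-5.1, -1.7, 11.0]
opening: -0.0
grip_force: 5.4
```

Request:
{"method": "arm_command", "body": {"increments": [{"slide":[0,0,-0.015],"spin":0,"gripper":-1},{"slide":[0,0,-0.04],"spin":0,"gripper":-1},{"slide":[0,0,-0.08],"spin":0,"gripper":-1},{"slide":[0,0,-0.12],"spin":0,"gripper":-1},{"slide":[0,0,-0.15],"spin":0,"gripper":-1},{"slide":[0,0,-0.16],"spin":0,"gripper":-1}]}}

```text
t: 21.22
tool_pos: [0.4803, 0.2073, 0.2783]
tool_rot: [2.498, 1.899, 0.014]
contact_force: [0.5, 0.1, 0.1]
opening: 0.0001
grip_force: 0.0
```

```bash
python3 - <<'E'
from h import *
b=grab('side');a=grab('top')
p1,a1=blobdisc(b,(156.5,252.5));p2,a2=blobdisc(b,(192.1,233.5));print(p1,a1,p2,a2)
D=onz(b,[p1,p2],.104);print(lf(D).round(4),np.linalg.norm(D[0]-D[1]))
roi=(125,200,110,95); pts,T,B=lidfit(b,roi,.104); print(edges(T,B,np.array([.5246,.2479]),-15.9))
# home prediction of disc pixels
r=np.radians(-15.7); R=np.array([[np.cos(r),-np.sin(r)],[np.sin(r),np.cos(r)]])
for z in(.104,.1125): print(z,proj(b,[[*(np.array([.5246,.2479])+R@[0,s]),z] for s in(.052,-.052)]).round(2).tolist())
go(.5246,.2479,.13,-15.8)
E
```

```text
[156.25051562 252.79061572] (51.71094512939453, 67.2798080444336) [192.19859632 234.35990588] (48.5274772644043, 62.52412796020508)
[[-0.0008  0.0534]
 [-0.0007 -0.0504]] 0.10382575110465213
{'+x': (0.0433, -0.26, 40), '-y': (-0.0719, -0.18, 17), '-x': (-0.0464, -0.14, 41), '+y': (0.077, -3.06, 18)}
0.104 [[156.67, 252.37], [192.58, 233.88]]
0.1125 [[156.0, 250.4], [192.16, 231.88]]
pos [0.4794 0.207  0.2748] yang -15.52 tilt [ 0.0029  0.0049 -1.    ] F [0.4 0.2 0.2] M [-0.03 -0.02  0.01] open -0.0002 t 21.32
slide [0.0511 0.0319 0.1451] spin 0.28
```

```bash
python3 - <<'E'
from h import *
go(.5113,.1987,.126,-15.8)
E
```

```text
pos [0.4794 0.207  0.2748] yang -15.52 tilt [ 0.0029  0.0049 -1.    ] F [0.4 0.2 0.2] M [-0.03 -0.02  0.01] open -0.0002 t 21.32
slide [1.000e-04 3.220e-02 1.489e-01] spin 0.28
```

Request:
{"method": "arm_command", "body": {"increments": [{"slide":[0,0.02,0],"spin":0,"gripper":-1},{"slide":[0,0.031,0.02],"spin":0,"gripper":-1},{"slide":[0,0.031,0.055],"spin":0,"gripper":-1},{"slide":[0,0.031,0.09],"spin":0,"gripper":-1},{"slide":[0,0.031,0.12],"spin":0,"gripper":-1},{"slide":[0,0.031,0.14],"spin":0,"gripper":-1},{"slide":[0,0.031,0.148],"spin":0,"gripper":-1},{"slide":[0,0.031,0.148],"spin":0,"gripper":-1}]}}

```text
t: 21.98
tool_pos: [0.5049, 0.1976, 0.1194]
tool_rot: [-2.498, -1.899, 0.013]
contact_force: [-0.5, 0.5, 1.6]
opening: 0.0
grip_force: 0.5
```

Request:
{"method": "arm_command", "body": {"increments": [{"slide":[0,0,0.003],"spin":0,"gripper":-1},{"slide":[0,0,0.005],"spin":0,"gripper":-1},{"slide":[0,0,0.007],"spin":0,"gripper":-1},{"slide":[0,0,0.007],"spin":0,"gripper":-1},{"slide":[0,0,0.007],"spin":0,"gripper":-1}]}}

```text
t: 22.4
tool_pos: [0.5088, 0.1985, 0.1184]
tool_rot: [2.5, 1.901, 0.003]
contact_force: [-1.8, 0.1, 3.6]
opening: -0.0003
grip_force: 1.9
```

Request:
{"method": "arm_command", "body": {"increments": [{"slide":[0,0,0.002],"spin":0,"gripper":-1},{"slide":[0,0,0.004],"spin":0,"gripper":-1},{"slide":[0,0,0.006],"spin":0,"gripper":-1},{"slide":[0,0,0.006],"spin":0,"gripper":-1},{"slide":[0,0,0.006],"spin":0,"gripper":-1}]}}

```text
t: 22.82
tool_pos: [0.5089, 0.1986, 0.1135]
tool_rot: [2.5, 1.901, 0.002]
contact_force: [-5.2, -1.2, 10.7]
opening: -0.0
grip_force: 5.5
```

Request:
{"method": "arm_command", "body": {"increments": [{"slide":[0,0,0.002],"spin":0,"gripper":-1},{"slide":[0,0,0.003],"spin":0,"gripper":-1},{"slide":[0,0,0.003],"spin":0,"gripper":-1},{"slide":[0,0,0.003],"spin":0,"gripper":-1}]}}

```text
t: 23.15
tool_pos: [0.5089, 0.1986, 0.1112]
tool_rot: [2.5, 1.901, 0.002]
contact_force: [-7.5, -1.7, 14.5]
opening: 0.0003
grip_force: 7.2
```

Request:
{"method": "arm_command", "body": {"increments": [{"slide":[0,0,-0.02],"spin":0,"gripper":-1},{"slide":[0,0,-0.05],"spin":0,"gripper":-1},{"slide":[0,0,-0.08],"spin":0,"gripper":-1},{"slide":[0.035,0,-0.08],"spin":0,"gripper":-1},{"slide":[0.07,0,-0.08],"spin":0,"gripper":-1},{"slide":[0.1,0,-0.07],"spin":0,"gripper":-1},{"slide":[0.104,0,-0.04],"spin":0,"gripper":-1},{"slide":[0.104,0,-0.02],"spin":0,"gripper":-1}]}}

```text
t: 23.82
tool_pos: [0.5364, 0.3006, 0.1274]
tool_rot: [2.498, 1.904, 0.004]
contact_force: [-0.0, 0.1, -0.7]
opening: -0.0
grip_force: 0.0
```

Request:
{"method": "arm_command", "body": {"increments": [{"slide":[0,0,0.004],"spin":0,"gripper":-1},{"slide":[0,0,0.008],"spin":0,"gripper":-1},{"slide":[0,0,0.011],"spin":0,"gripper":-1},{"slide":[0,0,0.012],"spin":0,"gripper":-1},{"slide":[0,0,0.012],"spin":0,"gripper":-1}]}}

```text
t: 24.23
tool_pos: [0.5364, 0.2986, 0.1178]
tool_rot: [2.501, 1.9, 0.003]
contact_force: [-3.4, -0.8, 4.6]
opening: 0.0001
grip_force: 2.3
```

Request:
{"method": "arm_command", "body": {"increments": [{"slide":[0,0,0.002],"spin":0,"gripper":-1},{"slide":[0,0,0.004],"spin":0,"gripper":-1},{"slide":[0,0,0.006],"spin":0,"gripper":-1},{"slide":[0,0,0.006],"spin":0,"gripper":-1}]}}

```text
t: 24.57
tool_pos: [0.5367, 0.2987, 0.113]
tool_rot: [2.501, 1.9, 0.003]
contact_force: [-6.3, -1.5, 11.5]
opening: -0.0003
grip_force: 5.8
```

Request:
{"method": "arm_command", "body": {"increments": [{"slide":[0,0,-0.02],"spin":0,"gripper":-1},{"slide":[0,0,-0.05],"spin":0,"gripper":-1},{"slide":[0,0,-0.08],"spin":0,"gripper":-1},{"slide":[0,0,-0.12],"spin":0,"gripper":-1},{"slide":[-0.02,0,-0.15],"spin":0,"gripper":-1},{"slide":[-0.05,0,-0.16],"spin":0,"gripper":-1},{"slide":[-0.05,0,-0.16],"spin":0,"gripper":-1}]}}

```text
t: 25.15
tool_pos: [0.5245, 0.248, 0.2764]
tool_rot: [2.499, 1.894, 0.015]
contact_force: [0.4, 0.6, 0.1]
opening: 0.0001
grip_force: 0.0
```

```bash
python3 - <<'E'
from h import *
b=grab('side')
p1,a1=blobdisc(b,(156.3,252.8));p2,a2=blobdisc(b,(192.2,234.3));print(p1,a1,p2,a2)
roi=(125,200,110,95); pts,T,B=lidfit(b,roi,.104); print(edges(T,B,np.array([.5246,.2479]),-15.9))
s=status.get_obs();print(s['tool_pos'],s['t'],s['contact_force'])
E
```

```text
[156.2763017  252.78519503] (51.060302734375, 67.48773193359375) [192.1671505  234.35836411] (49.117305755615234, 63.14219284057617)
{'+x': (0.0433, -0.26, 40), '-y': (-0.0727, -0.94, 17), '-x': (-0.0464, 0.04, 41), '+y': (0.077, -3.06, 18)}
[0.52389762 0.24911909 0.27379046] 25.2 [0.62019424 0.58884088 0.76579542]
```

Extra pressing changed nothing. Both ends and both sides touch at the same height, and the lid has dropped the full snap distance and sits level.

```bash
python3 -c "
from h import *
print(order.finish_job())"
```

```text
the job is handed in; nothing more can be done
None
```

The lid is on the box the right way up and, by camera and touch checks, snapped home at both ends and level; the highest pressing force I read was about 18 N, the bystanders were not touched, and I handed the job in at 25 s, though no verdict came back.

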